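Unhook the slide rack past its sprung keeper and stand it in the staining trough

ROBOT

A 6-joint arm with a two-finger parallel gripper is mounted at the origin on the work surface. World frame = base frame: x ahead of the robot, y to its left, z up, the work surface at z = 0. Lengths are in m, angles in rad, forces in N, time in s.
With the tool pointing down it reaches from about 0.35 to 0.775 m from the base axis. Payload 5.5 kg.
Tool frame: the origin (TCP) lies midway between the tips of the shut fingers; the grasp point (between the pads) lies 19 mm behind it; z points along the fingers, y is the direction in which the jaws open and shut (so a half turn about z gives the same grasp; the last joint's range is limited). The gripper opens to 85 mm and grips with 20 to 120 N. Pads are 22 mm wide; open, the fingers measure 114 mm over their backs; the gripper's body (76 mm by 85 mm) begins 54 mm behind the grasp point. The pads swing forward as they close: fully open they stand 13 mm farther back than shut.
Start: joints at [-1.257, 0.313, 0.046, 1.304, 0, 1.431], TCP at [0.252, -0.517, 0.231] pointing down, gripper open.
Joint ranges: [-2.76, 2.76], [-0.86, 1.69], [-1.03, 1.26], [-2.2, 2.34], [-1.47, 1.5], [-3.14, 3.14]. Speed limits (rad/s): [2.57, 2.57, 3.14, 3.14, 3.14, 3.14].

INTERFACE

Orientations are given as a unit quaternion [w, x, y, z].
In Python, from workcell import env gives the robot as it stands.
- The arm moves only by the shell command python3 -m creep 'ROWS' [OPENING] [FORCE]. ROWS is JSON, a list of rows, each a list of 6 numbers: the shift along the tool's x, y, z in m, then the turn, a rotation vector about the tool's x, y, z in degrees. A call has exactly 8 rows; each row is the pose to reach, as a shift and turn from the pose commanded when the call began, along the tool's axes at that moment; what a row does not reach only later rows make up. A row lasts 1/10 s, in which the tool goes at most 50 mm and 8.59 degrees, less where a joint would pass 70% of its speed; a pose out of reach is approached as far as the arm can. A call with a gripper value outside its range is refused whole. OPENING is the finger opening in m, from 0 to 0.0854, set as the call begins (- or left out, the last holds). The fingers move at their own pace and stop on an object; FORCE is the grip in N (left out, the last holds). Time passes only in rows, so rows that repeat a pose let the fingers close, or fill a call up. It gives the time, the measured TCP pose, the force and the opening at its end, in the units of the state.
- env.get_state(): the state, without advancing time (a new reading comes with each control period).
- env.read_camera(name): name is "side" or "top"; returns (picture, depth): 480x640x3 uint8, blue, green, red; 480x640 float32, m along the optical axis (not along the pixel's ray), 0 where there is no reading.
- env.camera_params(name): a dict with "fx", "fy", "cx", "cy" (pixels), "position" and "orientation" of the camera in the world. Camera axes: x right, y up, looking along -z (the intrinsics and any distortion apply to the point x, -y, -z); pixel columns grow to the right and rows downward; lengths in m; the calibration is good to about 2 mm. A picture is of the moment at which its call begins. camera_params takes no time and is no camera call.
- env.hand_in(): hands the job in, once; it reports no verdict.
The state is a dict: "clock": time; "joint_pos": joint angles; "qvel": joint speeds; "tau": joint torques, N m; "tcp_pos": TCP position; "orientation": TCP orientation; "wrist_force": force on the tool from outside, world axes, zero at the start; "ft_torque": the same for the moment, N m; "finger_gap": finger opening in m.
Only numpy, scipy, OpenCV 4.12 (cv2) and the standard library are available. Lean on these libraries where they do the work, as an engineer would, in place of code of your own. Each camera call takes 0.05 s, during which the arm holds its last target. There are 200 camera calls.

TASK

Take the metal slide rack off the draining hook without straining the hook: press the rack's carrying bar back against the sprung keeper until the way up past the noses is open (you will feel the bar meet the rubber buffers), keep it there while lifting it out, and bring the rack off forward. Then stand the rack flat inside the empty grey trough without dropping it, let go, and leave the other things on the bench where they are.

Things in the scene. Friction and masses are not known exactly. Their poses are not given: they have to be found in the camera images.
- hook: white stand with a two-pronged steel draining hook. Origin on the bench under the seated bar, z up, +x from the open front (robot side) back to the post. Two arms along x at y = +-42 mm, 10 mm wide, 190 to 200 mm up, carry the bar. Each has a lip in front of the bar and a dark nose plate back over it (2.5 mm above it, top 218.5 mm up; front ends at x = -29 to -9 mm), so it cannot just be lifted. Over 25 N strains it
- hook_seat (a point): middle of the bar's axis as it rests in the hook, 205 mm up; axes as the hook's. To pass the noses the bar must go back (+x) 10 to 30 mm: the throat setting differs every time and is not given. 2 mm after clearing the noses the bar meets two black rubber buffers (8 N per mm), which go with the setting: they tell that the way up is open. It is then only 2 mm wider than the bar
- hook_post (a point): middle of the top of the white post head behind, 205 mm up, 121 mm behind the seat (+x); the head is 22 mm thick (x), 94 mm wide. The cross bar of the keeper, 66 mm behind the seat and 200 mm up, runs between it and the carrying bar. The basket hangs below the arms, with 70 mm of room to rise; once the bar is above the noses, draw the rack forward, clear of them, before turning it or going higher
- keeper (a joint): black sprung yoke on the hook, two pads behind the bar that push it forward under the noses. 0 = shut, grows as the bar presses it back (m), to at most 0.036. About 4 N to start, 1.3 N more per 10 mm (8 N at 30 mm); the bar's drag on the arms adds 2 to 8 N, less if its weight is borne. Springs shut by itself once the bar is out, and must be left shut
- rack_grip (a point): middle of the steel slide rack's carrying bar, the grasp point: a grip 12 (x) x 40 (y) x 16 mm high on a round bar 10 mm thick, 120 mm long along y; z up; 118 mm above the rack's underside. Uprights at y = +-58 mm carry an open basket 84 (x) x 120 (y) x 32 mm of glass slides. 0.25 to 0.42 kg. Hangs with its axes along the hook's; either way round in the trough will do
- trough: empty grey trough, fixed to the bench, outside 114 (x) x 150 (y) x 55 mm high, walls and floor 5 mm thick, inside 104 x 140 mm. Origin at the centre of its underside, z up. The rack's 84 mm side goes along the trough's x
- stain_jar: brown screw-top jar, 44 mm across, 60 mm tall, near the hook; leave it alone; origin at the centre of its underside
- cover_box: clear cover-slip box 34 x 60 x 26 mm, near the trough; leave it alone; origin at the centre of its underside
- petri: shallow glass dish, 84 mm across; leave it alone; origin at the centre of its underside
- reagent: white bottle 60 mm across, 110 mm tall; leave it alone; origin at the centre of its underside
- slide_box: grey slide box 100 x 50 x 35 mm; leave it alone; origin at the centre of its underside
- wax_block: small white block 40 x 30 x 14 mm; leave it alone; origin at the centre of its underside
- brush: wooden brush, 160 mm long, lying; leave it alone
- beaker: glass beaker 60 mm across, 80 mm tall; leave it alone; origin at the centre of its underside
There are look-alikes about, which are no part of the job. There is more than one size of the hook; the job needs the larger. Leave any yellow look-alike of the part that bears rack_grip alone.

How it is judged:
On the way, in this order (a step that is already met when the one before it is completed fails the run):
1. the keeper is pressed back by the rack's bar, at least 8 mm, while the bar is still in the hook (value of joint keeper above 0.008 m and contact force between rack and hook above 1 N and z of rack_grip in the frame of hook below 0.212 m), for 0.1 s.
2. the rack's bar is lifted out, at least 30 mm above its seat, with the rack upright (z of rack_grip in the frame of hook above 0.235 m and angle between rack_grip's own z axis and vertical below 0.4 rad), for 0.1 s.
At the end, for the whole second after the job is handed in: the rack stands flat on the trough's floor inside its walls (grip within 14 mm of the trough's centre along both axes, 115 to 131 mm above the trough's underside, tilted less than 0.1 rad, its sides within 0.25 rad of the trough's), released and at rest, and the hook's keeper is shut (under 3 mm) (x of rack_grip in the frame of trough between -0.014 and 0.014 m and y of rack_grip in the frame of trough between -0.014 and 0.014 m and z of rack_grip in the frame of trough between 0.115 and 0.131 m and angle between rack_grip's own z axis and vertical below 0.1 rad and angle between the x axis of rack_grip and the x axis of trough, either way round below 0.25 rad and linear speed of rack below 0.02 m/s and value of joint keeper below 0.003 m); the robot touches nothing.
It fails at once if the hook is strained: more than 25 N between it and anything, weight and drag included (contact force between hook and anything else above 25 N).
It fails at once if the rack falls: faster than 0.5 m/s with the fingers off it (a drop of more than about 12 mm) (linear speed of rack above 0.5 m/s and contact force between the fingers and rack below 0.1 N).
It fails at once if one of the eight other things on the bench is shifted more than 30 mm (distance of any of stain_jar, cover_box, petri, reagent, slide_box, wax_block, brush, beaker from where it was at the start of the episode above 0.03 m).
It also fails if it takes over 72 s, if anything falls off the work surface, if the arm or the gripper's body presses on something with over 40 N, if the wrist force passes 120 N, or if a joint passes its speed limit or range.

## Working session

There is one attempt and no reset: what is moved stays moved. The work goes in short steps, Python scripts to look and compute and a shell command to move; the robot and the scene stay as the last step left them, time stands still between calls to the robot, and variables do not carry over. Pictures are saved under pics/ and viewed, about 8 in all and at most 12, crops included, and the job is handed in when it is done.

```bash
ls; mkdir -p pics; cat > h.py <<'E'
import numpy as np, cv2
from scipy.spatial.transform import Rotation as R
from workcell import env
def cam(n):
    p=env.camera_params(n); q=p["orientation"]
    return p,R.from_quat([q[1],q[2],q[3],q[0]]).as_matrix(),np.array(p["position"])
def grab(n,name):
    im,d=env.read_camera(n); cv2.imwrite(f"pics/{name}.png",im); np.save(f"pics/{name}.npy",d); return im,d
def ray(n,u,v):
    p,M,t=cam(n); return t,M@np.array([(u-p["cx"])/p["fx"],-(v-p["cy"])/p["fy"],-1.])
def onz(n,u,v,z):
    t,r=ray(n,u,v); return t+r*(z-t[2])/r[2]
def dep(n,d,u,v):
    t,r=ray(n,u,v); return t+r*d[int(v),int(u)]
def cloud(n,d):
    p,M,t=cam(n); v,u=np.mgrid[:480,:640]
    return t+(np.stack([(u-p["cx"])/p["fx"],-(v-p["cy"])/p["fy"],-np.ones_like(u,float)],-1)@M.T)*d[...,None]
E
python3 - <<'E'
from h import *
for n in("side","top"):
    print(n,env.camera_params(n)); grab(n,n+"0")
print(env.get_state())
E
```

```text
pics
side {'fx': 434.9191684420099, 'fy': 434.9191684420099, 'cx': 321.3428101349857, 'cy': 231.07952777109688, 'position': array([0.45465813, 0.72524966, 0.72331189]), 'orientation': array([-0.00229194, -0.0091473 ,  0.4284845 ,  0.90349992])}
top {'fx': 544.0182895761791, 'fy': 544.0182895761791, 'cx': 319.00541214546365, 'cy': 239.35371930132294, 'position': array([0.27679126, 0.01830846, 1.4077777 ]), 'orientation': array([-0.70151332, -0.05078608,  0.06250622,  0.70809096])}
{'clock': 0.1, 'joint_pos': array([-1.25660708e+00,  3.13904591e-01,  4.51215271e-02,  1.30361715e+00,
       -3.04552305e-05,  1.43119760e+00]), 'qvel': array([ 0.00155264, -0.00128391,  0.00287766, -0.00048439, -0.00186246,
       -0.00019704]), 'tau': array([ 3.08423259e-03, -4.81727028e+01,  2.99241507e+01,  1.28586733e-02,
       -8.47670435e-05, -1.83579232e-06]), 'tcp_pos': array([ 0.25190804, -0.51638218,  0.23052167]), 'orientation': array([-7.97563403e-04,  9.74369483e-01,  2.24952146e-01, -8.50867154e-05]), 'wrist_force': array([-0.45722716,  1.06218984,  0.26610304]), 'ft_torque': array([-0.00632232, -0.01991874,  0.04070542]), 'finger_gap': 0.08551031460560765}
```

View pics/top0.png

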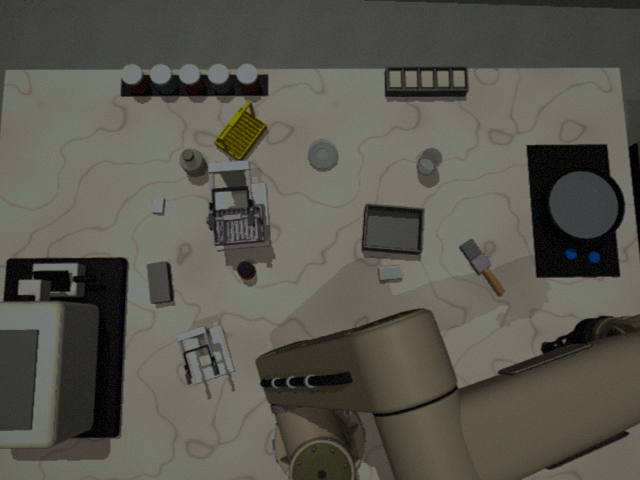

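View pics/side0.png

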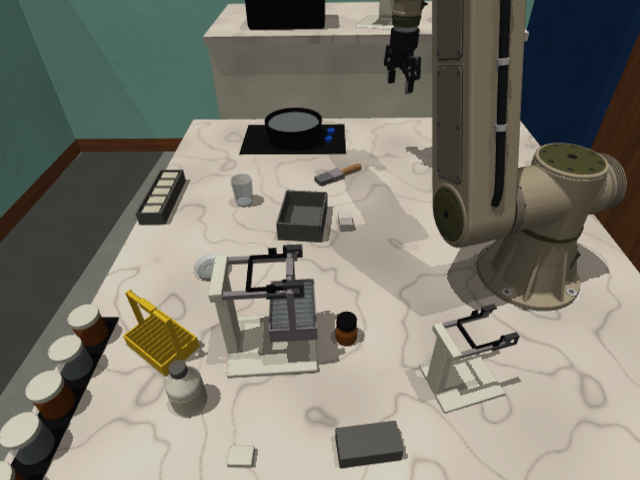

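The top view (up = +x, right = -y) shows the candidates for the job's objects:
- **Hook with rack:** the large hook holding the steel rack is at top (237,210), side (270,300).
- **Small hook:** an empty look-alike at top (205,355), side (470,360).
- **Yellow rack:** a look-alike at top (242,130), side (160,330).
- **Trough:** the grey one is at top (393,228), side (303,213). The slide box at (160,283) and the black tray of squares at (427,82) could be mistaken for it.

I choose the large hook with the steel rack, and check it in a close crop.

```bash
python3 - <<'E'
from h import *
a=cv2.imread("pics/top0.png")[150:285,180:300]; b=cv2.imread("pics/side0.png")[230:380,200:340]
f=lambda i:cv2.convertScaleAbs(cv2.resize(i,(400,500 if 0 else int(400*i.shape[0]/i.shape[1])),interpolation=cv2.INTER_CUBIC),alpha=1.6)
A,B=f(a),f(b); h=max(A.shape[0],B.shape[0])
pad=lambda i:cv2.copyMakeBorder(i,0,h-i.shape[0],0,0,0)
cv2.imwrite("pics/crop1.png",np.hstack([pad(A),pad(B)]))
C=cloud("top",np.load("pics/top0.npy")); S=cloud("side",np.load("pics/side0.npy"))
# trough rim: points with z in 45..62mm
for n,X,box in(("top",C,(355,195,435,260)),("side",S,(265,180,335,245))):
    P=X[box[1]:box[3],box[0]:box[2]].reshape(-1,3); P=P[(P[:,2]>.045)&(P[:,2]<.064)]
    r=cv2.minAreaRect((P[:,:2]*1000).astype(np.float32)); print(n,"trough",len(P),r,np.median(P[:,2]))
# hook post head / stand: z 195..212
for n,X,box in(("top",C,(195,150,280,260)),("side",S,(200,235,340,380))):
    P=X[box[1]:box[3],box[0]:box[2]].reshape(-1,3)
    im=cv2.imread(f"pics/{n}0.png")[box[1]:box[3],box[0]:box[2]].reshape(-1,3)
    w=(im.min(1)>120 if n=="top" else im.min(1)>120)&(P[:,2]>.19)&(P[:,2]<.217)
    Q=P[w]; print(n,"post",len(Q), cv2.minAreaRect((Q[:,:2]*1000).astype(np.float32)) if len(Q)>3 else 0)
    g=(P[:,2]>.185)&(P[:,2]<.235); Q=P[g]; print(n,"hi",len(Q),Q.min(0),Q.max(0))
    np.set_printoptions(suppress=True,precision=4)
E
```

```text
top trough 491 ((524.74755859375, -196.5794677734375), (151.1500701904297, 115.3666000366211), 84.36058807373047) 0.054139711995766504
side trough 475 ((524.4791870117188, -193.76507568359375), (155.46641540527344, 114.62059020996094), 84.08318328857422) 0.052196890145437824
top post 149 ((643.9171142578125, 203.5054931640625), (17.042884826660156, 87.72465515136719), 5.2774481773376465)
top hi 1468 [0.49514081 0.13112534 0.18525242] [0.65748132 0.25026218 0.22658677]
side post 762 ((586.0503540039062, 201.38894653320312), (140.9037628173828, 98.20459747314453), 0.9497057795524597)
side hi 2862 [0.4964 0.1432 0.185 ] [0.6572 0.2549 0.2223]
```

View pics/crop1.png

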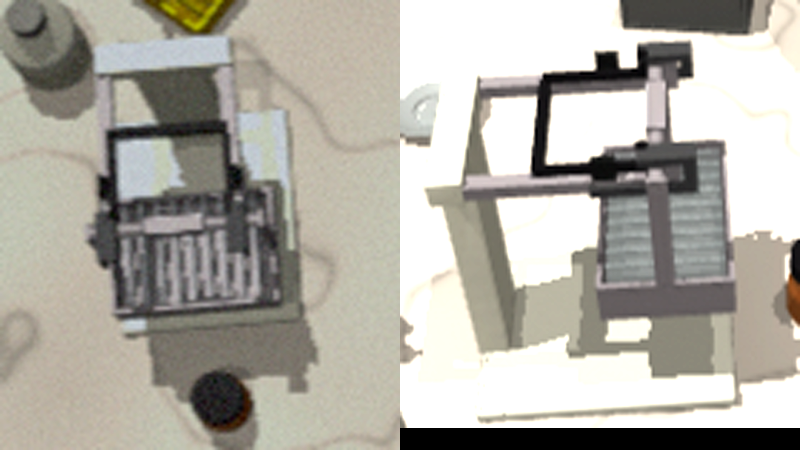

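The crop confirms the steel rack in the large hook, with the keeper yoke behind its bar. The light grip is at top px (232,217), side px (290,267), and the post head is at top px (229,166). Next I measure the post and grip poses.

```bash
python3 - <<'E'
from h import *
np.set_printoptions(suppress=True,precision=4)
C=cloud("top",np.load("pics/top0.npy")); S=cloud("side",np.load("pics/side0.npy"))
for n,X,box in(("top",C,(195,150,280,180)),("side",S,(200,235,260,310))):
    P=X[box[1]:box[3],box[0]:box[2]].reshape(-1,3)
    Q=P[(P[:,2]>.198)&(P[:,2]<.212)&(P[:,0]>.615)]
    r=cv2.minAreaRect((Q[:,:2]*1000).astype(np.float32)); print(n,len(Q),r,np.median(Q[:,2]))
for n,X,c in(("top",C,(232,217)),("side",S,(290,267))):
    P=X[c[1]-8:c[1]+9,c[0]-14:c[0]+15].reshape(-1,3)
    Q=P[(P[:,2]>.205)&(P[:,2]<.222)]; 
    im=cv2.imread(f"pics/{n}0.png")[c[1]-8:c[1]+9,c[0]-14:c[0]+15].reshape(-1,3)
    Q=P[(P[:,2]>.206)&(P[:,2]<.217)&(im.min(1)>70)]
    r=cv2.minAreaRect((Q[:,:2]*1000).astype(np.float32)); print(n,"grip",len(Q),r,np.median(Q,0)); print(onz(n,*c,.213 if n=="top" else .209))
E
```

```text
top 461 ((635.0101928710938, 201.28033447265625), (42.06747055053711, 95.42887115478516), 1.8955236673355103) 0.20433416013919548
side 656 ((634.4835815429688, 203.7803955078125), (41.98221206665039, 97.0347900390625), 2.2545294761657715) 0.20381876935667143
top grip 104 ((523.0352783203125, 191.56619262695312), (11.374360084533691, 62.80485916137695), 5.253694534301758) [0.5224 0.1911 0.2129]
[0.5222 0.1913 0.213 ]
side grip 116 ((523.1434326171875, 194.38587951660156), (10.4332275390625, 38.98054504394531), 4.164915561676025) [0.5231 0.1951 0.2125]
[0.5218 0.192  0.209 ]
```

Hook yaw is about 5° and the seat is at (0.523, 0.193), with the post and grip agreeing. The trough is at (0.5246, -0.195), yaw about -5.7°. Setting out.

```bash
python3 -m creep '[[0.03,-0.03,-0.02,0,0,-4],[0.06,-0.058,-0.04,0,0,-8],[0.09,-0.086,-0.06,0,0,-12],[0.12,-0.114,-0.08,0,0,-16],[0.15,-0.142,-0.1,0,0,-20],[0.18,-0.17,-0.115,0,0,-24],[0.21,-0.198,-0.13,0,0,-29],[0.24,-0.226,-0.13,0,0,-34]]' 0.05 60
```

```text
clock: 0.9
tcp_pos: [0.3695, -0.2073, 0.3631]
orientation: [0.002, 0.865, 0.501, 0.001]
wrist_force: [1.3, -0.8, 0.4]
finger_gap: 0.0498
```

```bash
cat >> h.py <<'E'
def go(x,y,z,yawy):
    """shift & turn in tool axes from measured pose to TCP x,y,z with tool y at yawy deg, tool down"""
    s=env.get_state(); q=s["orientation"]; M=R.from_quat([q[1],q[2],q[3],q[0]])
    a=np.radians(yawy); Y=np.array([np.cos(a),np.sin(a),0]); Z=np.array([0,0,-1.]); T=R.from_matrix(np.stack([np.cross(Y,Z),Y,Z],1))
    print("clock",s["clock"],"tcp",s["tcp_pos"].round(4),"F",s["wrist_force"].round(1),"gap",round(s["finger_gap"],4),
     "shift",M.inv().apply(np.array([x,y,z])-s["tcp_pos"]).round(4),"turn",np.degrees((M.inv()*T).as_rotvec()).round(1),"j",s["joint_pos"].round(2))
E
python3 -c "
from h import *
go(.523,.193,.36,5)"
```

```text
clock 0.9 tcp [ 0.3695 -0.2073  0.3631] F [ 1.3 -0.8  0.4] gap 0.0498 shift [ 0.4237 -0.0658  0.0026] turn [  0.2   0.1 -34.8] j [-0.7   0.01  0.    1.56  0.    1.39]
```

```bash
python3 -m creep '[[0.048,-0.008,0,0,0,-4],[0.096,-0.015,0,0,0,-8],[0.144,-0.022,0,0,0,-12],[0.192,-0.03,0,0,0,-16],[0.24,-0.037,0,0,0,-21],[0.288,-0.045,0,0,0,-26],[0.336,-0.052,0,0,0,-31],[0.38,-0.059,0,0,0,-35]]'; python3 -m creep '[[0.015,0,0.01,0,0,0],[0.03,0,0.02,0,0,0],[0.045,0,0.03,0,0,0],[0.045,0,0.04,0,0,0],[0.045,0,0.05,0,0,0],[0.045,0,0.06,0,0,0],[0.045,0,0.07,0,0,0],[0.045,0,0.07,0,0,0]]'; python3 - <<'E'
from h import *
go(.523,.193,.186,5)
a,_=grab("side","side1"); b,_=grab("top","top1")
f=lambda i:cv2.convertScaleAbs(cv2.resize(i,(400,400),interpolation=cv2.INTER_CUBIC),alpha=1.5)
cv2.imwrite("pics/crop2.png",np.hstack([f(b[130:290,160:320]),f(a[180:340,210:370])]))
E
```

```text
clock: 1.7
tcp_pos: [0.5078, 0.1524, 0.3608]
orientation: [-0.0, 0.674, 0.739, -0.0]
wrist_force: [1.2, -1.1, 0.6]
finger_gap: 0.0501
clock: 2.5
tcp_pos: [0.503, 0.194, 0.2897]
orientation: [-0.001, 0.676, 0.737, -0.001]
wrist_force: [-0.8, 0.5, 0.1]
finger_gap: 0.0501
clock 2.5 tcp [0.503  0.194  0.2897] F [-0.8  0.5  0.1] gap 0.0501 shift [-0.0027  0.02    0.1036] turn [-0.1  0.  -0.1] j [ 0.22  0.24  0.08  1.42 -0.    1.7 ]
```

View pics/crop2.png

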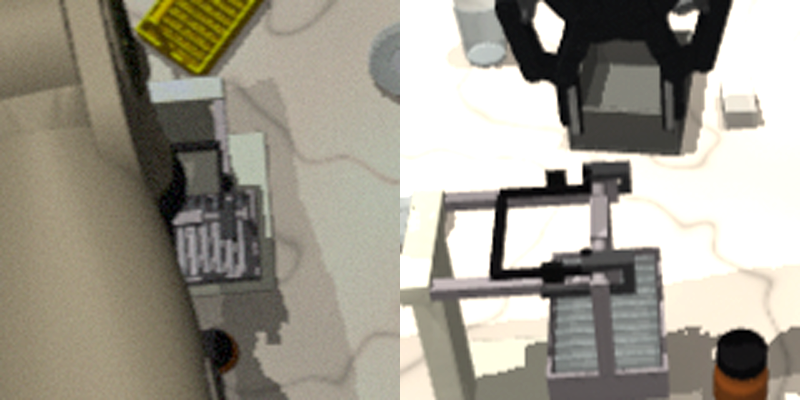

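Side crop: the finger tips at about (575,120) and (668,120) straddle the line to the grip at (600,215), and nothing blocks the way down. I'll descend with a 2 mm rearward bias, so closing presses toward the spring and not the lip.

```bash
python3 -m creep '[[-0.001,0.006,0,0,0,0],[-0.002,0.012,0,0,0,0],[-0.003,0.018,0.01,0,0,0],[-0.003,0.022,0.03,0,0,0],[-0.003,0.022,0.05,0,0,0],[-0.003,0.022,0.065,0,0,0],[-0.003,0.022,0.08,0,0,0],[-0.003,0.022,0.088,0,0,0]]'; python3 -m creep '[[0,0,0.003,0,0,0],[0,0,0.006,0,0,0],[0,0,0.01,0,0,0],[0,0,0.014,0,0,0],[0,0,0.016,0,0,0],[0,0,0.016,0,0,0],[0,0,0.016,0,0,0],[0,0,0.016,0,0,0]]'
python3 - <<'E'
from h import *
go(.525,.193,.186,5)
a,_=grab("side","side2")
p,M,t=cam("side")
def proj(X):
    c=M.T@(np.array(X)-t); return (p["cx"]-p["fx"]*c[0]/c[2]),(p["cy"]+p["fy"]*c[1]/c[2])
print(proj(env.get_state()["tcp_pos"]),proj([.523,.193,.213]))
cv2.imwrite("pics/crop3.png",cv2.convertScaleAbs(cv2.resize(a[200:320,220:360],(700,600),interpolation=cv2.INTER_CUBIC),alpha=1.8))
E
```

```text
clock: 3.4
tcp_pos: [0.5255, 0.1936, 0.2011]
orientation: [-0.001, 0.676, 0.737, -0.001]
wrist_force: [0.0, -0.1, 1.0]
finger_gap: 0.05
clock: 4.2
tcp_pos: [0.526, 0.1939, 0.1875]
orientation: [0.0, 0.676, 0.737, 0.0]
wrist_force: [-0.2, 0.6, -1.1]
finger_gap: 0.0499
clock 4.2 tcp [0.526  0.1939 0.1875] F [-0.2  0.6 -1.1] gap 0.0499 shift [-0.0008 -0.0011  0.0015] turn [0. 0. 0.] j [ 0.21  0.3  -0.08  1.19 -0.    1.69]
(np.float64(288.286732438735), np.float64(276.7288657497506)) (np.float64(289.1337137882915), np.float64(265.6933738520306))
```

View pics/crop3.png

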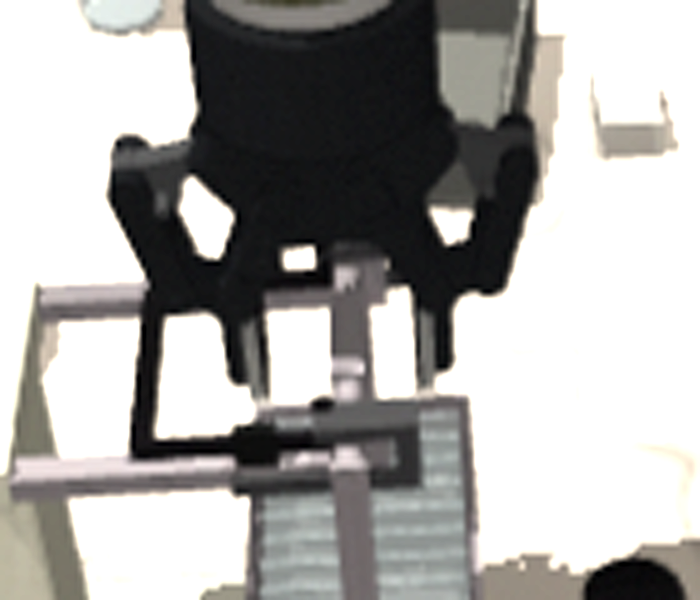

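Crop: the pads are at about x = 255 and 425, with the grip between them at 330–370, so the fingers sit about 3 mm to the rear as intended. Closing gently.

```bash
python3 -m creep '[[0,0,0,0,0,0],[0,0,0,0,0,0],[0,0,0,0,0,0],[0,0,0,0,0,0],[0,0,0,0,0,0],[0,0,0,0,0,0],[0,0,0,0,0,0],[0,0,0,0,0,0]]' 0.0 20;  python3 -m creep '[[0,0,0,0,0,0],[0,0,0,0,0,0],[0,0,0,0,0,0],[0,0,0,0,0,0],[0,0,0,0,0,0],[0,0,0,0,0,0],[0,0,0,0,0,0],[0,0,0,0,0,0]]' 0.0 70
```

```text
clock: 5.05
tcp_pos: [0.5249, 0.1937, 0.1874]
orientation: [-0.0, 0.676, 0.737, -0.001]
wrist_force: [-5.5, -1.1, 5.0]
finger_gap: 0.0116
clock: 5.85
tcp_pos: [0.525, 0.1937, 0.1875]
orientation: [-0.0, 0.676, 0.737, -0.001]
wrist_force: [-5.9, -0.7, 4.7]
finger_gap: 0.0108
```

The rack is held. The pad swing is pressing it down by 4.7 N, so I'll raise slightly to bear part of its weight.

```bash
python3 -m creep '[[0,0,-0.0005,0,0,0],[0,0,-0.001,0,0,0],[0,0,-0.001,0,0,0],[0,0,-0.001,0,0,0],[0,0,-0.001,0,0,0],[0,0,-0.001,0,0,0],[0,0,-0.001,0,0,0],[0,0,-0.001,0,0,0]]'
```

```text
clock: 6.65
tcp_pos: [0.525, 0.1938, 0.1876]
orientation: [-0.001, 0.676, 0.737, -0.001]
wrist_force: [-6.2, -1.0, -0.5]
finger_gap: 0.0108
```

```bash
python3 -m creep '[[0,0,-0.0003,0,0,0],[0,0.001,-0.0005,0,0,0],[0,0.002,-0.0005,0,0,0],[0,0.003,-0.0005,0,0,0],[0,0.004,-0.0005,0,0,0],[0,0.005,-0.0005,0,0,0],[0,0.006,-0.0005,0,0,0],[0,0.006,-0.0005,0,0,0]]';python3 -m creep '[[0,0,0,0,0,0],[0,0.0005,0,0,0,0],[0,0.001,0,0,0,0],[0,0.001,0,0,0,0],[0,0.0015,0,0,0,0],[0,0.002,0,0,0,0],[0,0.002,0,0,0,0],[0,0.002,0,0,0,0]]'
```

```text
clock: 7.45
tcp_pos: [0.5302, 0.1942, 0.1876]
orientation: [-0.001, 0.676, 0.737, -0.002]
wrist_force: [-6.4, -1.1, -2.2]
finger_gap: 0.0104
clock: 8.25
tcp_pos: [0.532, 0.1943, 0.1876]
orientation: [-0.001, 0.676, 0.737, -0.002]
wrist_force: [-6.8, -1.0, -1.8]
finger_gap: 0.0107
```

```bash
python3 -m creep '[[0,0.0003,0,0,0,0],[0,0.0006,0,0,0,0],[0,0.0009,0,0,0,0],[0,0.0012,0,0,0,0],[0,0.0015,0,0,0,0],[0,0.002,0,0,0,0],[0,0.002,0,0,0,0],[0,0.002,0,0,0,0]]'
```

```text
clock: 9.05
tcp_pos: [0.5338, 0.1944, 0.1876]
orientation: [-0.001, 0.676, 0.737, -0.002]
wrist_force: [-8.1, -0.9, -1.4]
finger_gap: 0.0108
```

```bash
python3 -m creep '[[0,0.0003,0,0,0,0],[0,0.0006,0,0,0,0],[0,0.0009,0,0,0,0],[0,0.0012,0,0,0,0],[0,0.0015,0,0,0,0],[0,0.002,0,0,0,0],[0,0.002,0,0,0,0],[0,0.002,0,0,0,0]]'
```

```text
clock: 9.85
tcp_pos: [0.5357, 0.1945, 0.1876]
orientation: [-0.001, 0.676, 0.737, -0.002]
wrist_force: [-8.1, -1.5, -1.3]
finger_gap: 0.0109
```

```bash
python3 -m creep '[[0,0.0003,0,0,0,0],[0,0.0006,0,0,0,0],[0,0.0009,0,0,0,0],[0,0.0012,0,0,0,0],[0,0.0015,0,0,0,0],[0,0.002,0,0,0,0],[0,0.002,0,0,0,0],[0,0.002,0,0,0,0]]'
```

```text
clock: 10.65
tcp_pos: [0.5375, 0.1947, 0.1876]
orientation: [-0.002, 0.676, 0.737, -0.002]
wrist_force: [-8.4, -1.7, -0.3]
finger_gap: 0.0108
```

```bash
python3 -m creep '[[0,0.0003,0,0,0,0],[0,0.0006,0,0,0,0],[0,0.0009,0,0,0,0],[0,0.0012,0,0,0,0],[0,0.0015,0,0,0,0],[0,0.002,0,0,0,0],[0,0.002,0,0,0,0],[0,0.002,0,0,0,0]]'
```

```text
clock: 11.45
tcp_pos: [0.5394, 0.1948, 0.1876]
orientation: [-0.002, 0.676, 0.737, -0.002]
wrist_force: [-9.3, -1.5, -0.9]
finger_gap: 0.0104
```

```bash
python3 -m creep '[[0,0.0003,-0.0003,0,0,0],[0,0.0006,-0.0003,0,0,0],[0,0.0009,-0.0003,0,0,0],[0,0.0012,-0.0003,0,0,0],[0,0.0015,-0.0003,0,0,0],[0,0.002,-0.0003,0,0,0],[0,0.002,-0.0003,0,0,0],[0,0.002,-0.0003,0,0,0]]'
```

```text
clock: 12.25
tcp_pos: [0.5413, 0.195, 0.1876]
orientation: [-0.002, 0.676, 0.737, -0.002]
wrist_force: [-8.8, -0.3, -1.8]
finger_gap: 0.0105
```

```bash
python3 -m creep '[[0,0.0003,0,0,0,0],[0,0.0006,0,0,0,0],[0,0.0009,0,0,0,0],[0,0.0012,0,0,0,0],[0,0.0015,0,0,0,0],[0,0.002,0,0,0,0],[0,0.002,0,0,0,0],[0,0.002,0,0,0,0]]'
```

```text
clock: 13.05
tcp_pos: [0.5419, 0.195, 0.1876]
orientation: [-0.003, 0.676, 0.737, -0.003]
wrist_force: [-12.1, -1.4, 0.2]
finger_gap: 0.0105
```

The bar met the buffers: the last 2 mm command moved it only 0.6 mm, and the force rose by 3.3 N at about 18.5 mm back. I'll ease 0.8 mm to stay just touching, then begin lifting while watching z-force.

```bash
python3 -m creep '[[0,-0.0004,-0.0005,0,0,0],[0,-0.0008,-0.001,0,0,0],[0,-0.0008,-0.0015,0,0,0],[0,-0.0008,-0.002,0,0,0],[0,-0.0008,-0.0025,0,0,0],[0,-0.0008,-0.003,0,0,0],[0,-0.0008,-0.0035,0,0,0],[0,-0.0008,-0.004,0,0,0]]'; python3 -c "
from h import *
go(.5419,.195,.1876,5)"
```

```text
clock: 13.85
tcp_pos: [0.5415, 0.1951, 0.1899]
orientation: [-0.003, 0.676, 0.737, -0.004]
wrist_force: [-9.1, -1.3, -9.8]
finger_gap: 0.0104
clock 13.85 tcp [0.5415 0.1951 0.1899] F [-9.1 -1.3 -9.8] gap 0.0104 shift [-0.0001  0.0004  0.0023] turn [-0.5  0.   0. ] j [ 0.21  0.34 -0.02  1.22  0.    1.69]
```

The z-force is ambiguous: it could be friction or the nose. I'll lower again and press a little further to confirm the buffers.

```bash
python3 -m creep '[[0,0,0.001,0,0,0],[0,0,0.002,0,0,0],[0,0.0003,0.003,0,0,0],[0,0.0008,0.003,0,0,0],[0,0.0013,0.003,0,0,0],[0,0.0018,0.003,0,0,0],[0,0.0018,0.003,0,0,0],[0,0.0018,0.003,0,0,0]]'
```

```text
clock: 14.65
tcp_pos: [0.5426, 0.1951, 0.189]
orientation: [-0.003, 0.676, 0.737, -0.003]
wrist_force: [-14.1, -1.1, 3.5]
finger_gap: 0.0107
```

The symmetric ±6.6 N about the weight shows it is friction, and 14 N with only 0.7 mm further travel confirms the buffers (contact at x ≈ 0.5416). I'll ease back to just touching, then lift.

```bash
python3 -m creep '[[0,-0.001,0,0,0,0],[0,-0.002,0,0,0,0],[0,-0.0026,0,0,0,0],[0,-0.0026,0,0,0,0],[0,-0.0026,-0.0005,0,0,0],[0,-0.0026,-0.001,0,0,0],[0,-0.0026,-0.0015,0,0,0],[0,-0.0026,-0.002,0,0,0]]'
```

```text
clock: 15.45
tcp_pos: [0.5414, 0.1951, 0.1897]
orientation: [-0.002, 0.676, 0.737, -0.003]
wrist_force: [-7.6, -0.3, -7.5]
finger_gap: 0.0111
```

```bash
python3 -m creep '[[0,0,-0.0004,0,0,0],[0,0,-0.0008,0,0,0],[0,0,-0.0012,0,0,0],[0,0,-0.0016,0,0,0],[0,0,-0.002,0,0,0],[0,0,-0.0024,0,0,0],[0,0,-0.0027,0,0,0],[0,0,-0.003,0,0,0]]'
```

```text
clock: 16.25
tcp_pos: [0.5412, 0.1951, 0.1922]
orientation: [-0.003, 0.676, 0.737, -0.003]
wrist_force: [-7.1, -0.6, -8.4]
finger_gap: 0.0107
```

The bar has risen 4.6 mm, more than the 2.5 mm gap, at steady force, so it is passing the noses. Continuing.

```bash
python3 -m creep '[[0,0,-0.0006,0,0,0],[0,0,-0.0012,0,0,0],[0,0,-0.0018,0,0,0],[0,0,-0.0024,0,0,0],[0,0,-0.003,0,0,0],[0,0,-0.0036,0,0,0],[0,0,-0.0042,0,0,0],[0,0,-0.005,0,0,0]]'
```

```text
clock: 17.05
tcp_pos: [0.5413, 0.1952, 0.1972]
orientation: [-0.003, 0.676, 0.737, -0.003]
wrist_force: [-7.7, -0.5, -9.1]
finger_gap: 0.0105
```

```bash
python3 -m creep '[[0,0,-0.0006,0,0,0],[0,0,-0.0012,0,0,0],[0,0,-0.0018,0,0,0],[0,0,-0.0024,0,0,0],[0,0,-0.003,0,0,0],[0,0,-0.0036,0,0,0],[0,0,-0.0042,0,0,0],[0,0,-0.005,0,0,0]]'
```

```text
clock: 17.85
tcp_pos: [0.5418, 0.1953, 0.2026]
orientation: [-0.002, 0.676, 0.737, -0.002]
wrist_force: [-6.5, -0.3, -7.8]
finger_gap: 0.0104
```

```bash
python3 -m creep '[[0,0,-0.0008,0,0,0],[0,0,-0.0016,0,0,0],[0,0,-0.0024,0,0,0],[0,0,-0.0032,0,0,0],[0,0,-0.004,0,0,0],[0,0,-0.005,0,0,0],[0,0,-0.006,0,0,0],[0,0,-0.007,0,0,0]]'
```

```text
clock: 18.65
tcp_pos: [0.545, 0.1955, 0.2121]
orientation: [0.0, 0.676, 0.737, 0.0]
wrist_force: [-0.1, -0.4, -3.3]
finger_gap: 0.0105
```

```bash
python3 -m creep '[[0,0,-0.001,0,0,0],[0,0,-0.002,0,0,0],[0,0,-0.004,0,0,0],[0,0,-0.006,0,0,0],[0,0,-0.008,0,0,0],[0,0,-0.01,0,0,0],[0,0,-0.012,0,0,0],[0,0,-0.014,0,0,0]]'
```

```text
clock: 19.45
tcp_pos: [0.5442, 0.1954, 0.2263]
orientation: [0.0, 0.676, 0.737, -0.0]
wrist_force: [-0.1, 0.0, -3.1]
finger_gap: 0.0109
```

The rack is free, bearing only its weight of about 3.2 N, 39 mm above its seat. Drawing forward.

```bash
python3 -m creep '[[0,-0.01,-0.002,0,0,0],[0,-0.028,-0.003,0,0,0],[0,-0.05,-0.004,0,0,0],[0,-0.072,-0.004,0,0,0],[0,-0.095,-0.004,0,0,0],[0,-0.117,-0.004,0,0,0],[0,-0.135,-0.004,0,0,0],[0,-0.145,-0.004,0,0,0]]'; python3 - <<'E'
from h import *
go(.5246,-.195,.26,-5.7)
a,_=grab("side","side4"); cv2.imwrite("pics/s4.png",cv2.convertScaleAbs(a,alpha=1.4))
E
```

```text
clock: 20.25
tcp_pos: [0.3975, 0.1826, 0.2303]
orientation: [-0.0, 0.675, 0.737, -0.0]
wrist_force: [-0.3, -0.2, -4.0]
finger_gap: 0.0107
clock 20.25 tcp [0.3975 0.1826 0.2303] F [-0.3 -0.2 -4. ] gap 0.0107 shift [-0.3873  0.0935 -0.0298] turn [-0.   0.  10.7] j [ 0.25  0.05 -0.28  1.24  0.    1.73]
```

View pics/s4.png

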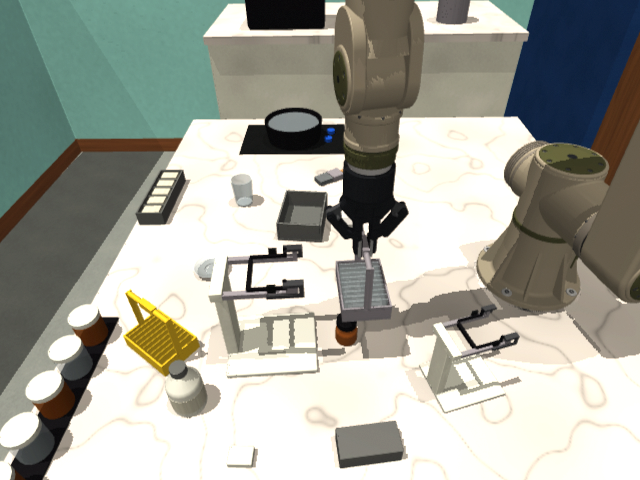

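The rack hangs level in the gripper at (365,270), clear of the hook, and the keeper is shut again at (275,275). Carrying to the trough.

```bash
python3 -m creep '[[-0.015,0,-0.01,0,0,0],[-0.045,0,-0.02,0,0,1],[-0.085,0.005,-0.03,0,0,2],[-0.13,0.015,-0.03,0,0,4],[-0.175,0.03,-0.03,0,0,6],[-0.22,0.045,-0.03,0,0,8],[-0.26,0.06,-0.03,0,0,10],[-0.29,0.07,-0.03,0,0,10.7]]'; python3 - <<'E'
from h import *
go(.5246,-.195,.26,-5.7)
E
```

```text
clock: 21.1
tcp_pos: [0.4963, -0.1031, 0.26]
orientation: [0.001, 0.742, 0.67, 0.0]
wrist_force: [0.1, 0.7, -4.0]
finger_gap: 0.0107
clock 21.1 tcp [ 0.4963 -0.1031  0.26  ] F [ 0.1  0.7 -4. ] gap 0.0107 shift [-0.0885  0.0375  0.0002] turn [ 0.1  0.  -0.2] j [-0.36  0.17 -0.07  1.33 -0.    1.31]
```

```bash
python3 -m creep '[[-0.015,0.006,0,0,0,0],[-0.035,0.015,0,0,0,0],[-0.055,0.025,0,0,0,0],[-0.072,0.031,0,0,0,0],[-0.084,0.036,0.01,0,0,0],[-0.0885,0.0375,0.025,0,0,0],[-0.0885,0.0375,0.04,0,0,0],[-0.0885,0.0375,0.05,0,0,0]]'; python3 - <<'E'
from h import *
go(.5246,-.195,.1055,-5.7)
a,_=grab("side","side5");b,_=grab("top","top5")
f=lambda i:cv2.convertScaleAbs(cv2.resize(i,(400,400),interpolation=cv2.INTER_CUBIC),alpha=1.6)
cv2.imwrite("pics/c5.png",np.hstack([f(b[160:300,320:460]),f(a[130:270,230:370])]))
E
```

```text
clock: 21.9
tcp_pos: [0.5225, -0.1913, 0.2081]
orientation: [-0.001, 0.741, 0.671, -0.0]
wrist_force: [0.5, -0.3, -4.5]
finger_gap: 0.0106
clock 21.9 tcp [ 0.5225 -0.1913  0.2081] F [ 0.5 -0.3 -4.5] gap 0.0106 shift [-0.0036  0.0027  0.1026] turn [-0.1 -0.1  0. ] j [-0.5   0.29 -0.05  1.24  0.    1.17]
```

View pics/c5.png

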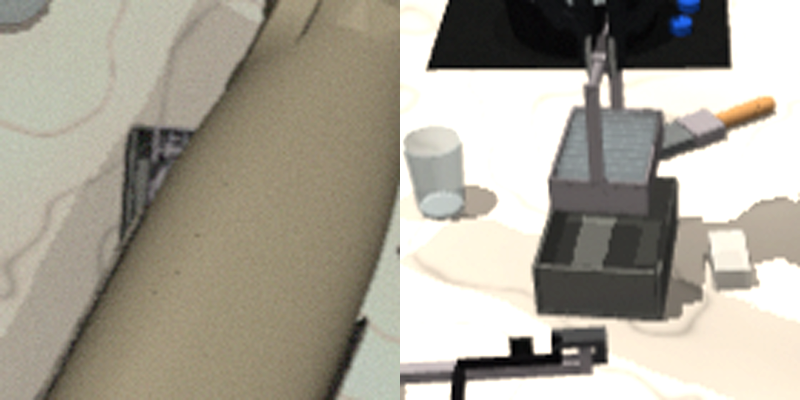

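The rack is above the trough and aligned with it. I'll measure the basket rim from side depth to verify the offset.

```bash
python3 - <<'E'
from h import *
S=cloud("side",np.load("pics/side5.npy"))[130:270,260:330].reshape(-1,3)
for lo,hi in((.10,.115),(.115,.13),(.13,.15),(.15,.165)):
    Q=S[(S[:,2]>lo)&(S[:,2]<hi)&(abs(S[:,0]-.52)<.12)&(abs(S[:,1]+.19)<.12)]
    print(lo,len(Q),cv2.minAreaRect((Q[:,:2]*1000).astype(np.float32)) if len(Q)>4 else 0)
E
```

```text
0.1 111 ((495.7511291503906, -168.31158447265625), (144.60906982421875, 68.59317016601562), 48.47876739501953)
0.115 217 ((522.0216064453125, -182.1026153564453), (107.88587951660156, 83.75066375732422), 83.76416778564453)
0.13 893 ((521.7315063476562, -190.26959228515625), (127.75241088867188, 84.5246353149414), 84.06195831298828)
0.15 51 ((522.0805053710938, -191.59097290039062), (126.46530151367188, 10.754002571105957), 84.3398666381836)
```

The rack is at (0.5217, -0.1905), yaw matching the trough to under 1°. The correction is (+3, -4) mm, then lower.

```bash
python3 -m creep '[[-0.002,0.001,0,0,0,0],[-0.004,0.003,0.005,0,0,0],[-0.004,0.003,0.015,0,0,0],[-0.004,0.003,0.03,0,0,0],[-0.004,0.003,0.045,0,0,0],[-0.004,0.003,0.06,0,0,0],[-0.004,0.003,0.07,0,0,0],[-0.004,0.003,0.076,0,0,0]]'; python3 -m creep '[[0,0,0.003,0,0,0],[0,0,0.006,0,0,0],[0,0,0.009,0,0,0],[0,0,0.012,0,0,0],[0,0,0.015,0,0,0],[0,0,0.018,0,0,0],[0,0,0.02,0,0,0],[0,0,0.02,0,0,0]]'
```

```text
clock: 22.8
tcp_pos: [0.5254, -0.1958, 0.1329]
orientation: [-0.001, 0.741, 0.671, -0.0]
wrist_force: [-0.3, -0.1, -4.9]
finger_gap: 0.0105
clock: 23.6
tcp_pos: [0.5257, -0.1959, 0.1137]
orientation: [-0.0, 0.741, 0.671, -0.0]
wrist_force: [0.2, 0.2, -4.3]
finger_gap: 0.0103
```

```bash
python3 -m creep '[[0,0,0.001,0,0,0],[0,0,0.002,0,0,0],[0,0,0.003,0,0,0],[0,0,0.004,0,0,0],[0,0,0.005,0,0,0],[0,0,0.006,0,0,0],[0,0,0.007,0,0,0],[0,0,0.007,0,0,0]]'
```

```text
clock: 24.4
tcp_pos: [0.5258, -0.196, 0.1069]
orientation: [-0.0, 0.741, 0.671, -0.0]
wrist_force: [0.3, -0.7, -4.2]
finger_gap: 0.0108
```

```bash
python3 -m creep '[[0,0,0.0005,0,0,0],[0,0,0.001,0,0,0],[0,0,0.0015,0,0,0],[0,0,0.002,0,0,0],[0,0,0.0025,0,0,0],[0,0,0.0025,0,0,0],[0,0,0.0025,0,0,0],[0,0,0.0025,0,0,0]]'
```

```text
clock: 25.2
tcp_pos: [0.5259, -0.1961, 0.1057]
orientation: [0.0, 0.741, 0.671, 0.0]
wrist_force: [-3.6, 1.5, 5.9]
finger_gap: 0.0104
```

It's on the floor at the expected height. Releasing, then retreating straight up.

```bash
python3 -m creep '[[0,0,0,0,0,0],[0,0,0,0,0,0],[0,0,0,0,0,0],[0,0,0,0,0,0],[0,0,0,0,0,0],[0,0,0,0,0,0],[0,0,0,0,0,0],[0,0,0,0,0,0]]' 0.05 20; python3 -m creep '[[0,0,-0.005,0,0,0],[0,0,-0.015,0,0,0],[0,0,-0.035,0,0,0],[0,0,-0.06,0,0,0],[0,0,-0.09,0,0,0],[0,0,-0.12,0,0,0],[0,0,-0.15,0,0,0],[0,0,-0.17,0,0,0]]'; python3 -m creep '[[0,-0.01,0,0,0,0],[0,-0.03,0,0,0,0],[0,-0.05,0,0,0,0],[0,-0.075,0,0,0,0],[0,-0.1,0,0,0,0],[0,-0.12,0,0,0,0],[0,-0.13,0,0,0,0],[0,-0.13,0,0,0,0]]'
python3 - <<'E'
from h import *
go(.5,-.2,.2,-5)
a,d=grab("side","side6"); cv2.imwrite("pics/s6.png",cv2.convertScaleAbs(a,alpha=1.5))
S=cloud("side",d)[120:280,240:360].reshape(-1,3)
for lo,hi in((.046,.06),(.115,.14)):
    Q=S[(S[:,2]>lo)&(S[:,2]<hi)&(abs(S[:,0]-.525)<.09)&(abs(S[:,1]+.195)<.09)]
    print(lo,len(Q),cv2.minAreaRect((Q[:,:2]*1000).astype(np.float32)),np.percentile(Q[:,2],95))
E
```

```text
clock: 26.0
tcp_pos: [0.5259, -0.1961, 0.1046]
orientation: [0.0, 0.741, 0.671, -0.0]
wrist_force: [-0.6, 0.5, -0.5]
finger_gap: 0.05
clock: 26.8
tcp_pos: [0.5264, -0.1963, 0.2782]
orientation: [0.002, 0.741, 0.671, 0.001]
wrist_force: [0.7, 0.3, -0.3]
finger_gap: 0.05
clock: 27.6
tcp_pos: [0.3953, -0.1828, 0.2746]
orientation: [-0.0, 0.742, 0.671, -0.0]
wrist_force: [-0.0, 0.3, 0.1]
finger_gap: 0.05
clock 27.6 tcp [ 0.3953 -0.1828  0.2746] F [-0.   0.3  0.1] gap 0.05 shift [-0.0066  0.1059  0.0746] turn [-0.   0.  -0.8] j [-0.62  0.03 -0.19  1.35 -0.    1.05]
0.046 449 ((524.818359375, -193.35275268554688), (154.55731201171875, 114.35226440429688), 84.69874572753906) 0.056134815461146514
0.115 150 ((525.3278198242188, -195.69451904296875), (123.52218627929688, 12.984661102294922), 84.23159790039062) 0.13137173220905732
```

View pics/s6.png

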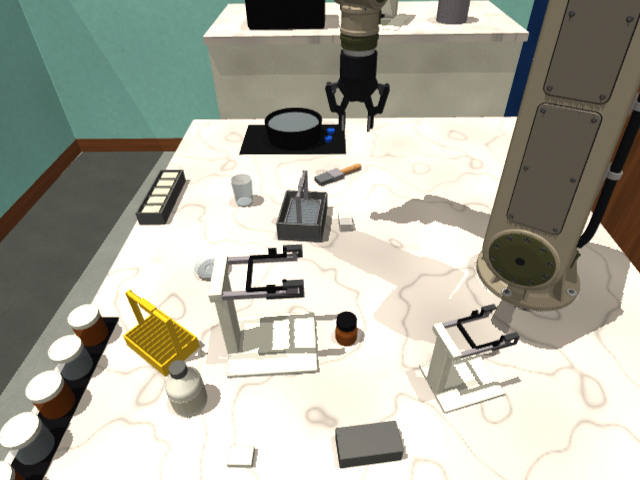

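The rack stands level in the trough at (303,210). Its bar is centred within about 2 mm, with yaw equal to the trough's and the grip top at 131 mm as expected. The keeper is shut, the other things are where they were, and the gripper is clear. Handing in.

```bash
python3 -c "
from workcell import env
print(env.hand_in())"
```

```text
the job is handed in; nothing more can be done
None
```

I took the steel rack off the large hook, stood it in the grey trough and handed the job in at about 27.6 s on the robot's clock. The hand-in reports no verdict.

- **Unhooking:** The bar met the buffers about 18.5 mm back. The first lift was ambiguous, with 9.8 N of downward force. I lowered it, pressed to 14 N to confirm the buffers, eased off to about 7.5 N and lifted it out. The highest steady force I read at the wrist was about 15 N, against the hook's 25 N limit. Readings came only at the end of each call, so brief peaks between them were not seen.
- **Lift and carry:** The rack came free about 39 mm above its seat with the tool upright. I drew it forward before turning it.
- **Last checks, by camera:** The bar is within about 2.5 mm of the trough's centre and about 0.5° off its direction. The grip's height is right for standing on the floor (the TCP stopped at 0.1057 m; I expected 0.1055 m).
- **Scene at the end:** The keeper looks shut, the other things look unmoved, and the gripper is open and clear with near-zero wrist force. I judged these by eye from the last side picture.
- **Disagreement:** The two cameras differed by about 3 mm on the trough's y position. I used the mean, well inside the 14 mm tolerance.

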